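# Lay out the table saw for a rip cut

### The job

Set the saw up for ripping: lay the walnut board flat along the left face of the low fence, its far end about 3 cm short of the blade, and set the yellow featherboard flat to the left of it, comb square to the board and all but touching it, close in front of the blade but not beside the teeth. Rest the blue push block lengthwise on the middle of the near half of the board, and lay the orange push stick on the table just right of the fence, parallel to it and level with the board, handle towards you. Let nothing knock the blade, and leave the pine offcut and the try square where they lie.

Things in the scene. Friction and masses are not known exactly. Their poses are not given: they have to be found in the camera images.
- board: dark walnut board, 200 (its x) x 50 (y) x 40 mm high, 0.27 kg. Origin: centre of its underside. Starts flat, x within 12 degrees of world x. Grip it across the 50 mm width; at the fence keep the fingertips more than 14 mm above the table, so that the right-hand finger passes over the fence bar.
- featherboard: yellow, 0.40 kg: base 75 (its x, -45 to +30) x 74 (y) x 18 mm high, slanted comb teeth at the +x end out to x = 66 (y -38 to +40). Lift it by the round black knob, 40 mm diameter, 22 to 50 mm above the underside. Origin: under the knob's axis, at the underside. x points to the comb tips. Starts flat, x within 12 degrees of world x; in use its x points to world -y and its y in the feed direction.
- comb (a point): the middle of the featherboard's comb tips, at (66, 10, 9) mm in the featherboard's frame
- pushblock: blue, black rubber sole, 0.28 kg: base 120 (its x) x 64 (y) x 16 mm high; handle bar along x on two posts, 110 long, 24 wide (y), 44 to 68 mm above the underside. Origin: centre of its underside. Grip across the 24 mm bar. Starts on the table, x within 12 degrees of world x.
- pushstick: flat orange stick, 16 mm thick, 0.14 kg: straight shaft 160 x 30 mm along its x, bent handle at the -x end (out to x -145, y -36), notched nose at the +x end (out to x 128). Origin: middle of the shaft, at the underside. Grip across the 30 mm width there. Starts flat, x within 12 degrees of world x, handle towards the robot.
- stick_handle (a point): the middle of the push stick's handle, at (-120, -13, 8) mm in its frame
- fence: fixed rip fence in its low position: flat aluminium bar 60 mm wide, 12 mm high, along world x, from near the robot to 0.15 m beyond the blade's first tooth. Origin: on its left (+y) working face at table level, at the x of the first tooth; x points in the feed direction (away from the robot), y left. The bar fills y -60 to 0 mm. Its place varies; always parallel to world x.
- blade: fixed saw blade, wound down to 10 mm above the table, in a flush silver insert plate. Origin: its first (nearest) tooth at table level; x points in the feed direction (away from the robot). The teeth run from x = 0 to 98 mm, 3 mm thick. The blade lies 24 to 36 mm left of the fence's face.
- offcut: pale pine offcut, a bystander, 110 (its x) x 55 x 28 mm, loose. Origin: centre of its underside.
- square: try square, a bystander, loose: dark wooden stock 20 x 110 x 18 mm along its y, steel blade 150 x 40 x 3 mm along its +x. Origin: centre of the stock's underside.
There are look-alikes about, which are no part of the job. Several things have the shape of the board; the one meant has the colours described above.

How it is judged:
At the end, for the whole second after the job is handed in: Board within 8 mm of the fence, end 10-55 mm short of the teeth; featherboard comb within 12 mm of its left side, 40-150 mm before the teeth; push block on its near half, within 13 mm of the middle; push stick parallel, 15-105 mm right of the fence bar, handle near. All flat, released, at rest (y of board in the frame of fence between 0.021 and 0.033 m and x of board in the frame of blade between -0.155 and -0.11 m and z of board in the frame of fence between -0.003 and 0.004 m and angle between the x axis of board and the x axis of fence, either way round below 0.08 rad and angle between each of board, featherboard's own z axis and vertical below 0.06 rad and y of comb in the frame of board between 0.02 and 0.037 m and x of comb in the frame of board between -0.09 and 0.09 m and x of comb in the frame of blade between -0.15 and -0.04 m and angle between the x axis of featherboard and the y axis of fence, either way round below 0.2 rad and z of featherboard in the frame of fence between -0.003 and 0.004 m and y of featherboard in the frame of board between 0.075 and 0.12 m and z of pushblock in the frame of board between 0.036 and 0.044 m and x of pushblock in the frame of board between -0.085 and -0.005 m and y of pushblock in the frame of board between -0.013 and 0.013 m and angle between the x axis of pushblock and the x axis of board, either way round below 0.2 rad and angle between each of pushblock, pushstick's own z axis and vertical below 0.08 rad and y of pushstick in the frame of fence between -0.165 and -0.075 m and x of pushstick in the frame of board between -0.1 and 0.1 m and z of pushstick in the frame of fence between -0.003 and 0.005 m and angle between the x axis of pushstick and the x axis of fence, either way round below 0.26 rad and x of stick_handle in the frame of board between -0.25 and -0.02 m and linear speed of each of board, featherboard, pushblock, pushstick below 0.01 m/s and angular speed of each of board, featherboard, pushblock, pushstick below 0.1 rad/s and contact force between each of board, featherboard, pushblock, pushstick and the fingers below 0.05 N); the robot touches nothing.
It fails at once if the blade is knocked (more than 3 N) (contact force between anything else and blade above 3 N).
It fails at once if the pine offcut is moved by more than 15 mm (distance of offcut from where it was at the start of the episode above 0.015 m).
It fails at once if the try square is moved by more than 15 mm (distance of square from where it was at the start of the episode above 0.015 m).
It also fails if it takes over 115 s, if anything falls off the work surface, if the arm or the gripper's body presses on something with over 40 N, if the wrist force passes 120 N, or if a joint passes its speed limit or range.

### The arm

A 6-joint arm with a two-finger parallel gripper is mounted at the origin on the work surface. World frame = base frame: x ahead of the robot, y to its left, z up, the work surface at z = 0. Lengths are in m, angles in rad, forces in N, time in s.
With the tool pointing down it reaches from about 0.35 to 0.85 m from the base axis. Payload 8.1 kg.
Tool frame: the origin (TCP) lies at the very end of the fingers, on their centre line; the grasp point (between the pads) lies 19 mm behind it; z points along the fingers, y is the line along which they close (so a half turn about z gives the same grasp; the last joint's range is limited). The gripper opens to 93 mm and grips with 3 to 60 N. Pads are 15 mm wide; open, the fingers measure 128 mm over their backs; the gripper's body (75 mm by 188 mm) begins 65 mm behind the grasp point.
Start: joints at [1.145, 0.13, 1.488, -0, 1.523, -0.085], TCP at [0.201, 0.566, 0.219] pointing down, gripper open.
Joint ranges: [-2.96, 2.96], [-0.89, 2.26], [0.02, 2.5], [-1.34, 4.48], [0, 2.73], [-2.66, 2.66]. Speed limits (rad/s): [2.39, 2.39, 2.79, 3.14, 3.14, 3.14].

### API

Orientations are given as a rotation vector (axis times angle).
In Python, from plant import monitor, eyes, ticket gives the robot as it stands.
- The arm moves only by the tool arm_command, never from a script. Its argument "deltas" is a list that holds one entry, the list of rows, each a list of 6 numbers: the shift along the world's x, y, z in cm, then the turn, a rotation vector about the world's x, y, z in degrees. In form: [[[tx, ty, tz, rx, ry, rz], ...]]. A call has 1 to 12 rows; each row shifts and turns the commanded pose from where the row before left it; what a row does not reach is not made up. A row lasts 1/12 s, in which the tool goes at most 41.7 mm and 7.16 degrees, less where a joint would pass 70% of its speed; a pose out of reach is approached as far as the arm can. A call is refused whole if a number of a shift passes 4.17 or a number of a turn 7.16, either way. A call with a gripper value outside its range is refused whole. "gripper" is the opening, from -1 (shut) to 1 (fully open), set as the call begins (left out, the last holds). The fingers move at their own pace and stop on an object; "squeeze" is the grip in N (left out, the last holds). Time passes only in rows, so rows that do not move let the fingers close. It gives the time, the measured TCP pose, the force, the opening and the grip force at its end, in the units of the state.
- monitor.read_state(): the state, without advancing time (a new reading comes with each control period).
- eyes.read_camera(name): name is "scene" or "side" or "wrist"; returns the picture (384x512x3 uint8, blue, green, red); there is no depth.
- eyes.camera_model(name): a dict with "fx", "fy", "cx", "cy" (pixels), "rvec" (rotation vector, rad) and "tvec" (3), from world to camera coordinates, as OpenCV has them. Camera axes: x right, y down, z forward; pixel columns grow to the right and rows downward; lengths in m; the calibration is good to about 2 mm. A picture is of the moment at which its call begins: read the wrist's pose just before it. camera_model takes no time and is no camera call; for the wrist camera it gives the pose at the moment of the call.
- ticket.close_job(): hands the job in; it is judged then, once.
The state is a dict: "t": time; "q": joint angles; "dq": joint speeds; "joint_torque": joint torques, N m; "tool_pos": TCP position; "orientation": TCP orientation; "force": force on the tool from outside, world axes, zero at the start; "wrist_torque": the same for the moment, N m; "opening": finger opening in m; "gripper_force": force on a finger pad.
Only numpy, scipy, OpenCV 4.12 (cv2) and the standard library are available. Lean on these libraries where they do the work, as an engineer would, in place of code of your own. Each camera call takes 0.05 s, during which the arm holds its last target. There are 200 camera calls.

## Working session

There is one attempt and no reset: what is moved stays moved. The work goes in short steps, Python scripts to look and compute and a tool call to move; the robot and the scene stay as the last step left them, time stands still between calls to the robot, and variables do not carry over. Pictures are saved under pics/ and viewed, at most 14 in all, crops included, and the job is handed in when it is done.

Besides the shell and the picture viewer there is one more tool, called in YAML: its name, and indented under it one key for each argument. arm_command: Moves the arm, as the interface text tells. Its arguments: {"type":"object","properties":{"deltas":{"type":"array"},"gripper":{"type":"number"},"squeeze":{"type":"number"}},"required":["deltas"]}

```bash
ls; mkdir -p pics
cat > h.py <<'E'
import numpy as np, cv2
from plant import monitor, eyes, ticket
def grab(n,fn=None):
    m=eyes.camera_model(n); im=np.asarray(eyes.read_camera(n)).copy()
    if fn: cv2.imwrite('pics/'+fn+'.png',im)
    return im,m
def ray(m,uv):
    R=cv2.Rodrigues(np.array(m['rvec'],float))[0]; t=np.array(m['tvec'],float).ravel()
    uv=np.atleast_2d(uv).astype(float)
    d=np.c_[(uv[:,0]-m['cx'])/m['fx'],(uv[:,1]-m['cy'])/m['fy'],np.ones(len(uv))]@R
    return -R.T@t,d
def onz(m,uv,z):
    c,d=ray(m,uv); return c+d*((z-c[2])/d[:,2])[:,None]
def tri(m1,p1,m2,p2):
    c1,d1=ray(m1,p1);c2,d2=ray(m2,p2);d1=d1[0];d2=d2[0]
    s=np.linalg.lstsq(np.c_[d1,-d2],c2-c1,rcond=None)[0]
    a=c1+s[0]*d1;b=c2+s[1]*d2
    return (a+b)/2,np.linalg.norm(a-b)
def proj(m,P):
    return cv2.projectPoints(np.atleast_2d(np.array(P,float)),np.array(m['rvec'],float),np.array(m['tvec'],float),np.array([[m['fx'],0,m['cx']],[0,m['fy'],m['cy']],[0,0,1.]]),None)[0][:,0]
E
python3 - <<'E'
from h import *
for n in ['scene','side','wrist']:
    im,m=grab(n,n+'0'); print(n,{k:np.round(v,3).tolist() for k,v in m.items()}, ray(m,[0,0])[0])
s=monitor.read_state(); print(s['t'],s['tool_pos'],s['orientation'],s['force'])
a=cv2.imread('pics/scene0.png');cv2.imwrite('pics/scene0b.png',cv2.resize(a,(800,600),interpolation=2))
a=cv2.imread('pics/side0.png');cv2.imwrite('pics/side0b.png',cv2.resize(a,(800,600),interpolation=2))
E
```

```text
pics
scene {'fx': 435.318, 'fy': 435.318, 'cx': 256.389, 'cy': 190.068, 'rvec': [1.964, 1.621, -0.613], 'tvec': [-0.083, -0.323, 1.713]} [ 1.34751195 -0.1445297   1.10008998]
side {'fx': 370.378, 'fy': 370.378, 'cx': 252.305, 'cy': 190.316, 'rvec': [2.191, -0.445, 0.24], 'tvec': [-0.426, 0.134, 0.982]} [ 0.10403166 -0.80523895  0.71052383]
wrist {'fx': 286.911, 'fy': 286.911, 'cx': 248.926, 'cy': 190.182, 'rvec': [-2.397, -1.694, -0.205], 'tvec': [-0.599, -0.029, 0.389]} [0.13875542 0.58703755 0.38337295]
0.15 [0.20033679 0.56511189 0.21782102] [-5.32618528e-01 -3.09574983e+00  2.12793787e-03] [-0.75342527  0.41473168  0.26797492]
```

View pics/scene0b.png

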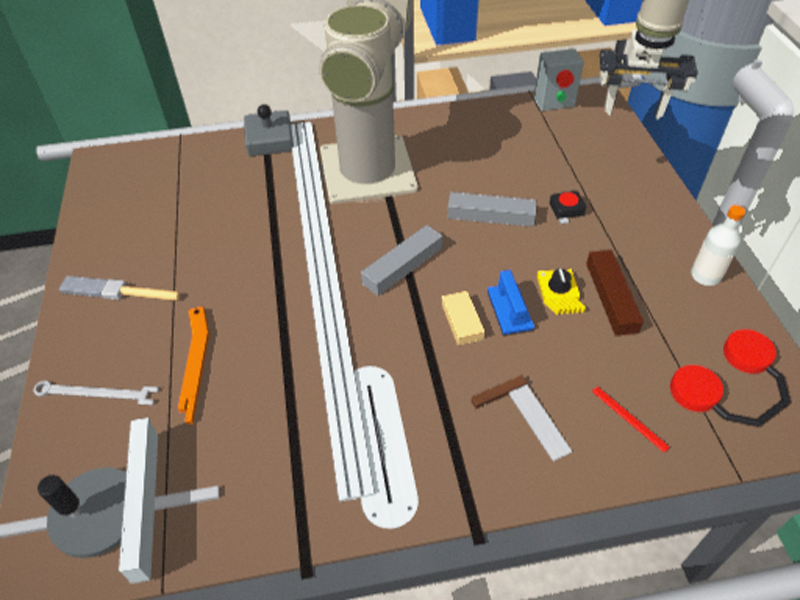

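View pics/side0b.png

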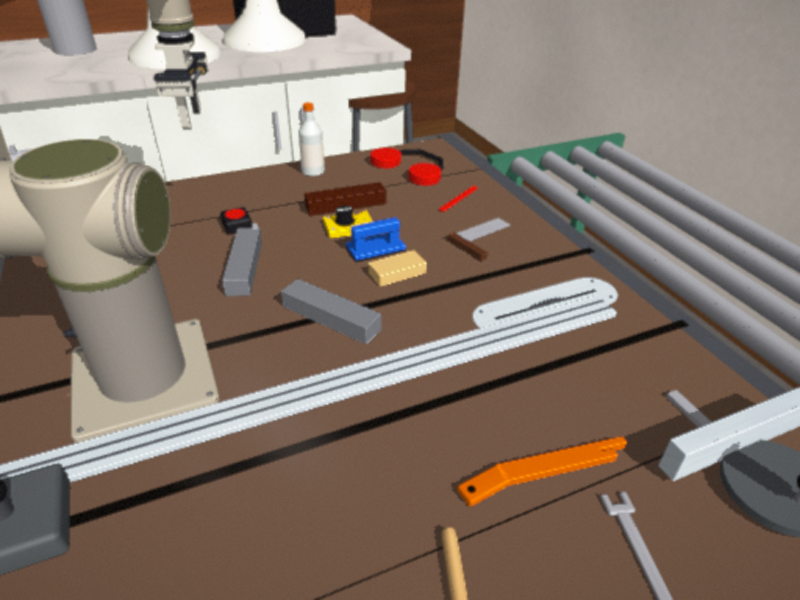

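Scene (800x600 view): blade insert at (385,440), fence from (305,125) to (355,500), walnut board at (613,290), featherboard (560,288), push block (512,302), pine offcut (463,317), square (520,410), push stick (195,365); two grey bars at (403,260) and (492,208). The side view shows the same things from the right.

```bash
cat >> h.py <<'E'
RNG={'walnut':((0,120,30),(12,255,110)),'yellow':((24,150,100),(34,255,255)),'blue':((105,150,80),(120,255,255)),'orange':((10,200,120),(16,255,255)),'pine':((15,60,150),(25,150,255))}
def blobs(im,c,amin=60):
    m=cv2.inRange(cv2.cvtColor(im,cv2.COLOR_BGR2HSV),*[np.array(x) for x in RNG[c]])
    m=cv2.morphologyEx(m,cv2.MORPH_OPEN,np.ones((2,2)))
    return sorted([k for k in cv2.findContours(m,0,1)[0] if cv2.contourArea(k)>amin],key=cv2.contourArea)[::-1],m
E
python3 - <<'E'
from h import *
im=cv2.imread('pics/scene0.png');m=eyes.camera_model('scene')
hsv=cv2.cvtColor(im,cv2.COLOR_BGR2HSV)
for n,u,v in [('walnut',608,275),('walnutside',625,310),('yel',550,300),('blue',500,310),('or',200,340),('pine',460,310),('table',450,480),('stock',500,392)]:
    print(n,hsv[int(v*.64),int(u*.64)])
for c,z in [('walnut',.04),('yellow',.018),('blue',.03),('orange',.016),('pine',.028)]:
    for k in blobs(im,c)[0][:3]:
        r=cv2.minAreaRect(k); print(c,cv2.contourArea(k),np.round(r[0]),np.round(onz(m,r[0],z)[0],3))
for n,u,v in [('tooth',372,386),('fence end L',378,494),('fence end R',340,500),('grey1',403,262),('grey1end',372,272),('grey1 top end far',438,235),('grey2',492,205),('squarecorner',525,382)]:
    print(n,np.round(onz(m,[[u*.64,v*.64]],.012)[0],3))
E
```

```text
walnut [  8 196 100]
walnutside [  8 170 102]
yel [ 28 244 240]
blue [107 209 236]
or [ 16 244 242]
pine [ 25 101 243]
table [ 13  90 142]
stock [ 10 149 118]
walnut 1012.0 [393. 188.] [0.542 0.427 0.04 ]
yellow 383.0 [360. 187.] [0.501 0.333 0.018]
blue 2039.5 [428.  86.] [0.058 0.77  0.03 ]
blue 837.0 [288.  14.] [-0.615  0.356  0.03 ]
blue 643.5 [326. 195.] [0.522 0.212 0.03 ]
orange 581.5 [125. 234.] [ 0.539 -0.419  0.016]
pine 3035.5 [337.  20.] [-0.513  0.572  0.028]
pine 590.0 [297. 204.] [0.537 0.114 0.028]
pine 383.0 [280.  53.] [-0.293  0.246  0.028]
tooth [ 0.647 -0.09   0.012]
fence end L [ 0.86  -0.114  0.012]
fence end R [ 0.859 -0.178  0.012]
grey1 [0.344 0.026 0.012]
grey1end [ 0.36  -0.045  0.012]
grey1 top end far [0.278 0.119 0.012]
grey2 [0.206 0.265 0.012]
squarecorner [0.694 0.194 0.012]
```

arm_command:
  deltas:
    - [[3,-3.5,0,0,0,0],[3,-3.5,0,0,0,0],[3,-3.5,0,0,0,0],[3,-3.5,0,0,0,0],[3,-3.5,0,0,0,0],[3,-3.5,0,0,0,0],[3,-3,0,0,0,0],[0,0,0,0,0,0],[0,0,0,0,0,0]]

```text
t: 0.9
tool_pos: [0.394, 0.3444, 0.2184]
orientation: [-0.54, -3.095, 0.0]
force: [-0.0, -0.0, -0.4]
opening: 0.093
gripper_force: 0.0
```

Run:
```python
from h import *
im,m=grab('wrist','w1'); print(ray(m,[0,0])[0]); 
cv2.imwrite('pics/w1b.png',cv2.resize(im,(800,600),interpolation=2))
print(proj(m,[[.542,.427,.04],[.5,.333,.018],[.522,.212,.016],[.7,.194,0]]))
```

```text
[0.33251693 0.36650067 0.38408078]
[[346.37415221 257.86455998]
 [267.18120219 245.25537361]
 [192.45491878 284.26559787]
 [225.74837212 373.33093039]]
```

View pics/w1b.png

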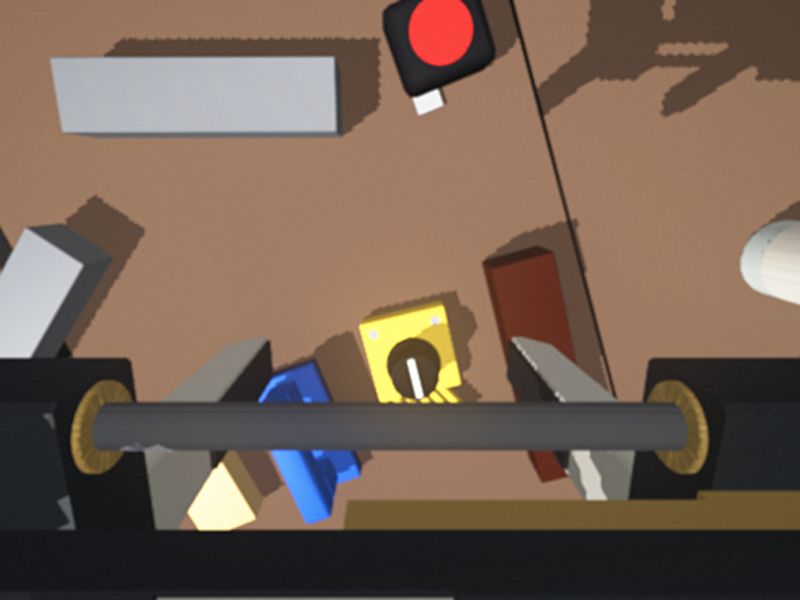

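arm_command:
  deltas:
    - [[2,-4,0,0,0,0],[2,-4,0,0,0,0],[2,-4,0,0,0,0],[2,-4,0,0,0,0],[2,-4,0,0,0,0],[2,-4,0,0,0,0],[2,-4,0,0,0,0],[2,-4,0,0,0,0],[2,-4,0,0,0,0],[0,-4,0,0,0,0],[0,0,0,0,0,0],[0,0,0,0,0,0]]

```text
t: 1.95
tool_pos: [0.5603, -0.0294, 0.2181]
orientation: [-0.535, -3.095, -0.001]
force: [-0.1, 1.0, 0.3]
opening: 0.0926
gripper_force: 0.0
```

Wrist view: featherboard at (410,355), board (535,360), push block (310,440) seen, partly hidden by the hand; the camera sees well only the area behind the hand, so I go further out for the blade and fence.

arm_command:
  deltas:
    - [[4,-1,0,0,0,0],[4,-1,0,0,0,0],[4,-1,0,0,0,0],[4,-1,0,0,0,0],[4,-1,0,0,0,0],[3,-1,0,0,0,0],[0,-1,0,0,0,0],[0,0,0,0,0,0],[0,0,0,0,0,0]]

```text
t: 2.7
tool_pos: [0.7896, -0.0965, 0.2178]
orientation: [-0.53, -3.095, -0.001]
force: [0.7, 0.2, -0.3]
opening: 0.0929
gripper_force: 0.0
```

Run:
```python
from h import *
im,m=grab('wrist','w2'); print(ray(m,[0,0])[0],m['rvec'],m['tvec']); 
cv2.imwrite('pics/w2b.png',cv2.resize(im,(800,600),interpolation=2))
import pickle; pickle.dump(m,open('w2.pkl','wb'))
```

```text
[ 0.72811081 -0.07496472  0.38354665] [-2.3978168  -1.69753971 -0.20620654] [-0.17134072 -0.78266124  0.20237792]
```

View pics/w2b.png

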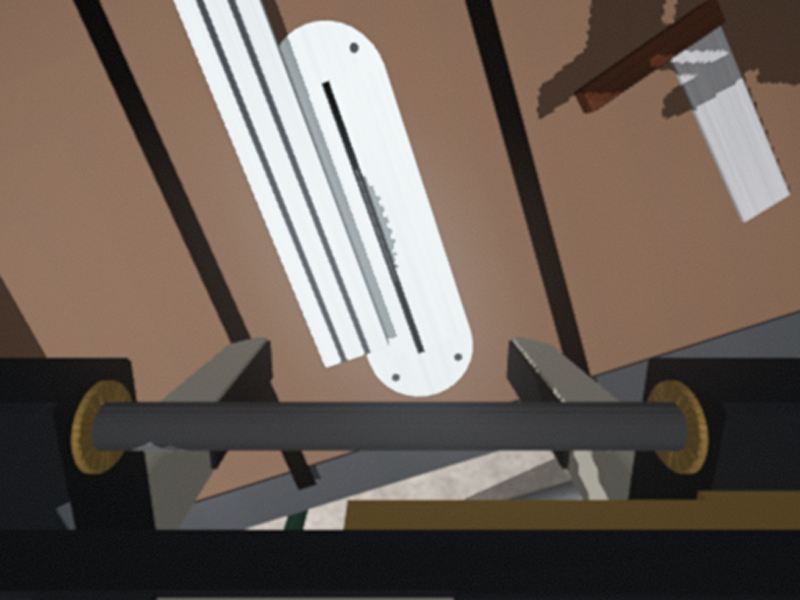

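Run:
```python
from h import *
import pickle; m=pickle.load(open('w2.pkl','rb'))
for n,u,v,z in [('slot near',325,82,0),('slot far',420,352,0),('first tooth',360,173,.003),('last',397,268,.003),('topR end',327,366,.012),('topL bright end',369,352,.012),('strip end at0',396,337,0),('strip end at 12',396,337,.012),('bright L near',262,0,.012),('strip L near z0',290,50,0),('right near',176,0,.012)]:
    print(n,np.round(onz(m,[[u*.64,v*.64]],z)[0],4))
im=cv2.imread('pics/w2.png'); c=im[60:260,160:320]; cv2.imwrite('pics/w2c.png',cv2.resize(c,(640,600)[::1],interpolation=2,dst=None) if 0 else cv2.resize(c,None,fx=3,fy=3,interpolation=2))
```

```text
slot near [ 0.6357 -0.0957  0.    ]
slot far [ 0.8749 -0.0966  0.    ]
first tooth [ 0.7099 -0.0935  0.003 ]
last [ 0.7944 -0.0908  0.003 ]
topR end [ 0.8554 -0.1779  0.012 ]
topL bright end [ 0.8554 -0.1383  0.012 ]
strip end at0 [ 0.8541 -0.1125  0.    ]
strip end at 12 [ 0.8502 -0.1113  0.012 ]
bright L near [ 0.5716 -0.1184  0.012 ]
strip L near z0 [ 0.6054 -0.113   0.    ]
right near [ 0.5507 -0.178   0.012 ]
```

View pics/w2c.png

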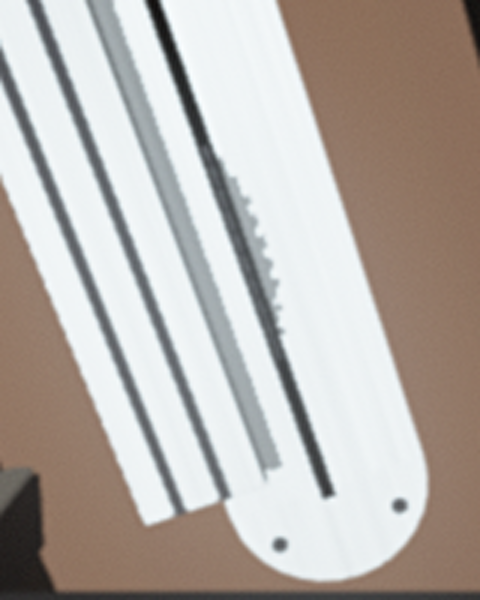

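Wrist close-up: first tooth at (360,173) of the 800-wide view, fence's right edge (327,366), its left face just at the grey shadow strip's inner side; face y ≈ -0.118, tooth x ≈ 0.707. Now to the parts.

arm_command:
  deltas:
    - [[-0.7,4,0,0,0,2],[-0.7,4,0,0,0,2],[-0.7,4,0,0,0,2],[-0.7,4,0,0,0,2],[-0.7,4,0,0,0,2],[-0.7,4,0,0,0,2],[-0.7,4,0,0,0,2],[-0.7,4,0,0,0,2],[-0.7,4,0,0,0,2],[-0.7,4,0,0,0,1.5],[0,0,0,0,0,0],[0,0,0,0,0,0]]

```text
t: 3.75
tool_pos: [0.7173, 0.3055, 0.2214]
orientation: [-0.008, 3.139, 0.002]
force: [-0.3, -0.2, -0.0]
opening: 0.0933
gripper_force: 0.0
```

Run:
```python
from h import *
im,m=grab('wrist','w3'); print(ray(m,[0,0])[0]); 
cv2.imwrite('pics/w3b.png',cv2.resize(im,(800,600),interpolation=2))
import pickle; pickle.dump(m,open('w3.pkl','wb'))
```

```text
[0.65148215 0.3046267  0.38694051]
```

View pics/w3b.png

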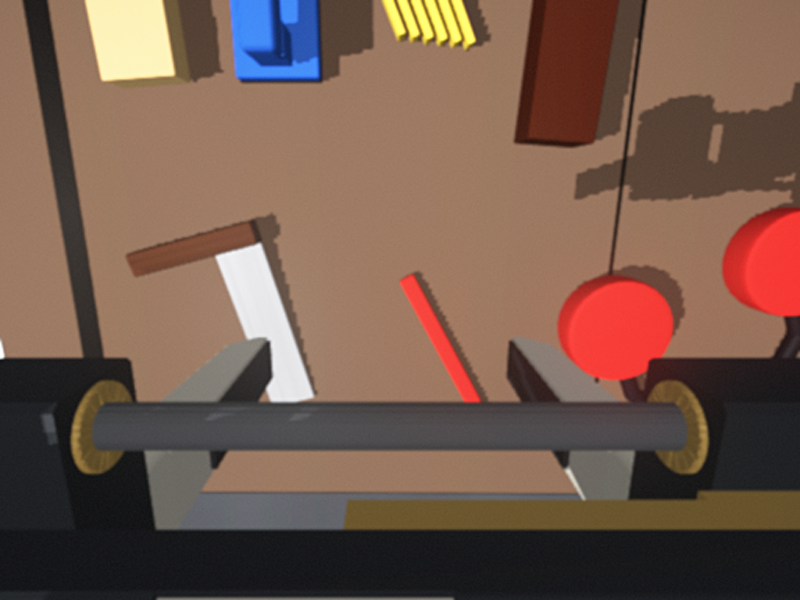

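The parts sit at the top edge; 12 cm back brings them into full view.

arm_command:
  deltas:
    - [[-4,0,0,0,0,0],[-4,0,0,0,0,0],[-4,0,0,0,0,0],[-0.6,0,0,0,0,0],[0,0,0,0,0,0],[0,0,0,0,0,0]]

```text
t: 4.3
tool_pos: [0.5945, 0.3002, 0.2208]
orientation: [0.002, 3.138, 0.001]
force: [-0.2, -0.7, -0.0]
opening: 0.0931
gripper_force: 0.0
```

Run:
```python
from h import *
im,m=grab('wrist','w4'); print(ray(m,[0,0])[0],monitor.read_state()['tool_pos']); 
cv2.imwrite('pics/w4b.png',cv2.resize(im,(800,600),interpolation=2))
import pickle; pickle.dump(m,open('w4.pkl','wb'))
```

```text
[0.52853647 0.299838   0.38620507] [0.59543158 0.30030321 0.22078822]
```

View pics/w4b.png

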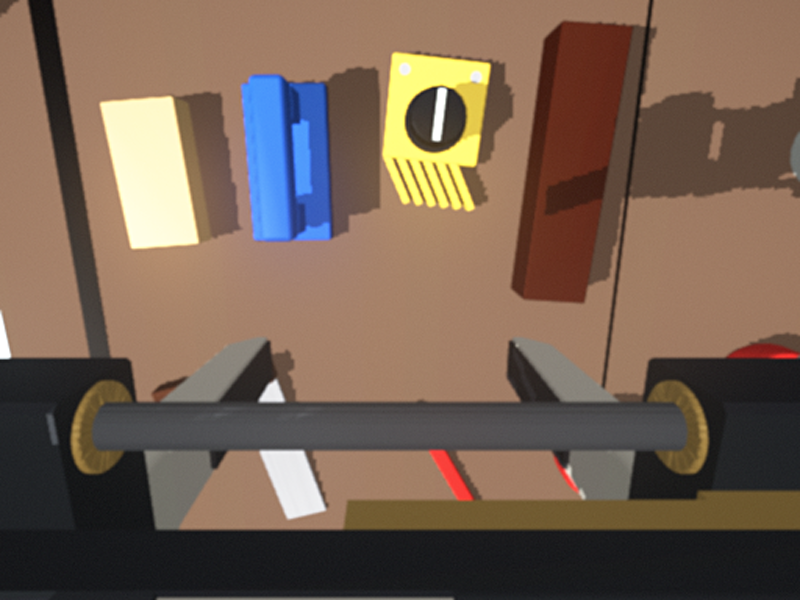

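Wrist view w4: board top corners (565,22),(632,27),(585,302),(524,298); featherboard base (392,52),(490,63),(476,166),(384,157), knob (436,119); push block base (326,84),(331,240),(255,241), bar (252,76)-(290,238).

```bash
python3 - <<'E'
from h import *
import pickle; m3=pickle.load(open('w3.pkl','rb'));m4=pickle.load(open('w4.pkl','rb'));sc=eyes.camera_model('scene')
P=lambda m,l,z: onz(m,np.array(l)*.64,z)
A=lambda a,b: np.degrees(np.arctan2(*(b-a)[[1,0]]))
b=P(m4,[(565,22),(632,27),(585,302),(524,298)],.04); print('board',b.mean(0).round(4),'ang',A(b[0],b[3]),A(b[1],b[2]),'L',np.linalg.norm(b[0]-b[3]),'W',np.linalg.norm(b[0]-b[1]),np.linalg.norm(b[2]-b[3]))
f=P(m4,[(392,52),(490,63),(476,166),(384,157)],.018); print('fb',f.mean(0).round(4),A(f[0],f[3]),A(f[1],f[2]),np.linalg.norm(f[0]-f[3]),np.linalg.norm(f[0]-f[1]))
print('knob@50',P(m4,[(436,119)],.05),'tips',P(m4,[(404,204),(472,209)],.018))
p=P(m4,[(326,84),(331,240),(255,241)],.016);print('pb',p.round(4),A(p[0],p[1]),np.linalg.norm(p[0]-p[1]),np.linalg.norm(p[2]-p[1]),'ctr',(p[0]+p[2])/2)
q=P(m4,[(252,77),(282,76),(291,238),(259,240)],.068);print('bar',q.round(4),q.mean(0),A(q[0],q[3]),A(q[1],q[2]))
print('offcut',P(m4,[(101,102),(175,97),(199,244),(132,248)],.028).round(3))
t=lambda n,u,v,w,x,M=m3:print(n,*tri(m4,np.array(u,float)*.64,M,np.array(v,float)*.64)) if 0 else print(n,tri(m4,np.array([[*u]])*.64,M,np.array([[*v]])*.64))
t('board far R',(585,302),(583,146),0,0); t('board far L',(524,298),(527,142),0,0)
t('pb far R',(331,240),(321,80),0,0)
t('knob top',(436,119),(562,277),0,0,sc)
t('board near R scene',(632,27),(609,251),0,0,sc)
E
python3 - <<'E'
import cv2
im=cv2.imread('pics/scene0.png')[150:230,270:430]
cv2.imwrite('pics/sc.png',cv2.resize(im,None,fx=5,fy=5,interpolation=2))
E
```

```text
board [0.5198 0.4385 0.04  ] ang -4.105035115506201 -3.428787491126442 L 0.19695206423107922 W 0.04675882417321127 0.049083975990177865
fb [0.4738 0.3358 0.018 ] -4.77583720549321 -5.447913161153299 0.07499187638113188 0.07376563014661418
knob@50 [[0.48389447 0.33320947 0.05      ]] tips [[0.54375562 0.31219487 0.018     ]
 [0.547775   0.36710658 0.018     ]]
pb [[0.4543 0.2523 0.016 ]
 [0.5729 0.2522 0.016 ]
 [0.5736 0.1895 0.016 ]] -0.032689574874701394 0.11853335113951917 0.06274947688624136 ctr [0.51397639 0.22090417 0.016     ]
bar [[0.4605 0.2109 0.068 ]
 [0.4599 0.2305 0.068 ]
 [0.5652 0.2306 0.068 ]
 [0.5666 0.2079 0.068 ]] [0.51305363 0.2199954  0.068     ] -1.6496262895878566 0.07292185664989757
offcut [[0.469 0.086 0.028]
 [0.465 0.142 0.028]
 [0.574 0.148 0.028]
 [0.578 0.094 0.028]]
board far R (array([0.6217061 , 0.45534753, 0.0325251 ]), np.float64(0.00842813313084417))
board far L (array([0.61925875, 0.41040641, 0.02849792]), np.float64(0.0014655562322629801))
pb far R (array([0.57340705, 0.25198925, 0.01137644]), np.float64(0.0006764035536982257))
knob top (array([0.48379382, 0.33392849, 0.04744729]), np.float64(0.0010457600952125197))
board near R scene (array([0.42142833, 0.46737076, 0.03484146]), np.float64(0.00633063945576229))
```

View pics/sc.png

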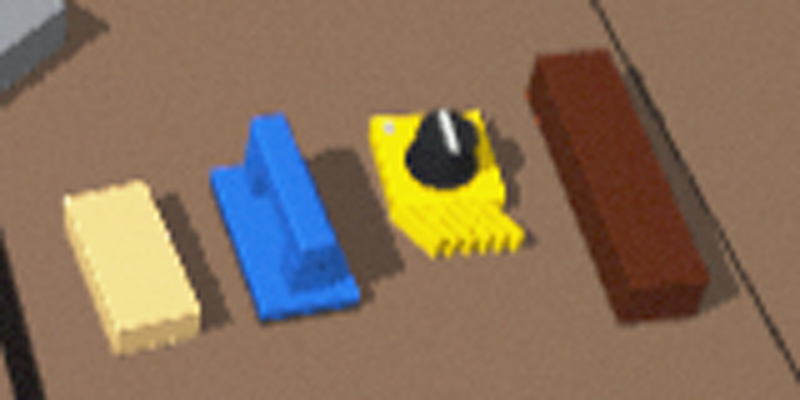

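Scene crop: board top corners at (542,58),(605,50),(707,280),(622,291); push-block bar top (250,118)-(330,262); check heights with these.

Run:
```python
from h import *
import pickle; m4=pickle.load(open('w4.pkl','rb'));sc=eyes.camera_model('scene')
S=lambda u,v:np.array([[u/5+270-.4,v/5+150-.4]])
for n,u,v in [('b nL',(565,22),(542,58)),('b nR',(632,27),(605,50)),('b fR',(585,302),(707,280)),('b fL',(524,298),(622,291)),('bar nL',(252,77),(250,118)),('bar nR',(282,76),(284,116)),('bar fR',(291,238),(332,245)),('bar fL',(259,240),(304,254)),('base fR',(331,240),(357,293))]:
    p,e=tri(m4,np.array([u])*.64,sc,S(*v)); print(n,p.round(4),round(e,4))
```

```text
b nL [0.4192 0.4226 0.0378] 0.0003
b nR [0.4234 0.4662 0.0413] 0.0027
b fR [0.6194 0.4548 0.0396] 0.0036
b fL [0.6159 0.4043 0.0373] 0.008
bar nL [0.4583 0.2084 0.0649] 0.0044
bar nR [0.4588 0.2294 0.0644] 0.0009
bar fR [0.5655 0.2288 0.0622] 0.0014
bar fL [0.5681 0.2079 0.0632] 0.0033
base fR [0.5718 0.2504 0.0162] 0.0044
```

arm_command:
  deltas:
    - [[-2.5,3.5,-2,0,0,-2],[-2.5,3.5,-2,0,0,-2],[-2.5,3.5,-2,0,0,0],[0,3.2,-2,0,0,0],[0,0,-4,0,0,0],[0,0,0,0,0,0],[0,0,0,0,0,0],[0,0,0,0,0,0]]
  gripper: 0.5
  squeeze: 35

```text
t: 5.02
tool_pos: [0.5299, 0.4247, 0.1076]
orientation: [0.113, 3.138, 0.001]
force: [0.7, -0.4, 0.9]
opening: 0.0698
gripper_force: 0.0
```

arm_command:
  deltas:
    - [[-1,1.3,-2,0,0,0],[0,0,-2.5,0,0,0],[0,0,-2.5,0,0,0],[0,0,-1.5,0,0,0],[0,0,-0.5,0,0,0],[0,0,0,0,0,0],[0,0,0,0,0,0]]

```text
t: 5.6
tool_pos: [0.5195, 0.4385, 0.018]
orientation: [0.112, 3.138, 0.002]
force: [0.2, 0.2, -0.1]
opening: 0.07
gripper_force: 0.0
```

arm_command:
  deltas:
    - [[0,0,0,0,0,0],[0,0,0,0,0,0],[0,0,0,0,0,0],[0,0,0,0,0,0],[0,0,0,0,0,0],[0,0,0,0,0,0],[0,0,1,0,0,0],[0,0,2,0,0,0],[0,0,3,0,0,0],[0,0,3,0,0,0],[0,0,1,0,0,0],[0,0,0,0,0,0]]
  gripper: -1

```text
t: 6.6
tool_pos: [0.5199, 0.4397, 0.1204]
orientation: [0.11, 3.134, 0.007]
force: [-0.0, 0.4, -2.1]
opening: 0.0496
gripper_force: 35.0
```

arm_command:
  deltas:
    - [[0.5,-2,0,0,0,0.4],[0.5,-3.5,0,0,0,0.4],[0.5,-3.5,0,0,0,0.4],[0.5,-3.5,0,0,0,0.4],[0.5,-3.5,0,0,0,0.4],[0.5,-3.5,0,0,0,0.4],[0.5,-3.5,0,0,0,0.4],[0.5,-3.5,0,0,0,0.4],[0.5,-3.5,0,0,0,0.4],[0.5,-3.5,0,0,0,0.4],[0.5,-3.5,0,0,0,0],[0.2,-3.5,0,0,0,0]]

```text
t: 7.6
tool_pos: [0.5736, 0.0315, 0.1133]
orientation: [-0.001, -3.138, -0.0]
force: [0.4, 0.5, -2.3]
opening: 0.05
gripper_force: 35.0
```

arm_command:
  deltas:
    - [[0,-3.5,0,0,0,0],[0,-3.5,0,0,0,0],[0,-2.5,0,0,0,0],[0,-1,0,0,0,0],[0,0,0,0,0,0],[0,0,0,0,0,0],[0,0,0,0,0,0],[0,0,0,0,0,0]]

```text
t: 8.27
tool_pos: [0.5747, -0.0702, 0.1153]
orientation: [0.002, -3.141, -0.001]
force: [0.5, -0.4, -2.0]
opening: 0.0497
gripper_force: 35.0
```

Run:
```python
from h import *
s=monitor.read_state(); print(s['tool_pos'],s['orientation'])
a,m=grab('scene','s5'); b,_=grab('wrist','w5')
cv2.imwrite('pics/s5b.png',cv2.resize(np.hstack([a[150:350,150:350],b[0:200,150:350]]),(800,400),interpolation=2))
```

```text
[ 0.5746755  -0.0701919   0.11532523] [ 1.78153050e-03 -3.14066470e+00 -9.66128806e-04]
```

View pics/s5b.png

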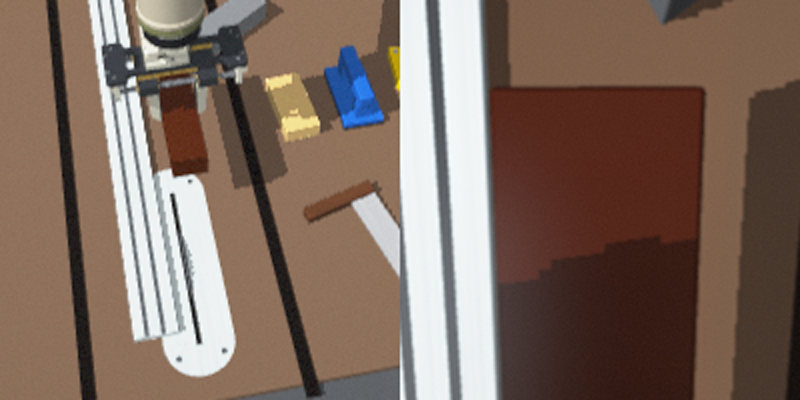

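Board hangs level over the table, near end corners at (492,88),(705,88) of the right half; fence edge at x≈485 there.

Run:
```python
from h import *
m=eyes.camera_model('wrist')
print(onz(m,[[196,44],[302.5,44]],.1373)); print('fence L',onz(m,[[150+84/2,30],[150+88/2,30],[150+97/2,180]],.012))
```

```text
[[ 0.47603804 -0.0952183   0.1373    ]
 [ 0.47595707 -0.04626561  0.1373    ]]
fence L [[ 0.43604552 -0.11934402  0.012     ]
 [ 0.4360427  -0.11764394  0.012     ]
 [ 0.56625673 -0.11910331  0.012     ]]
```

arm_command:
  deltas:
    - [[0,-1,0,0,0,0],[0,-1,-1,0,0,0],[0,0,-2,0,0,0],[0,0,-2.5,0,0,0],[0,0,-2,0,0,0],[0,0,-1,0,0,0],[0,0,-0.6,0,0,0],[0,0,0,0,0,0],[0,0,0,0,0,0],[0,0,0,0,0,0]]

```text
t: 9.2
tool_pos: [0.5762, -0.0923, 0.0265]
orientation: [0.001, 3.139, -0.001]
force: [-0.2, -0.7, -3.0]
opening: 0.0499
gripper_force: 35.0
```

arm_command:
  deltas:
    - [[0,0.1,-0.4,0,0,0],[0,0,-0.4,0,0,0],[0,0,0,0,0,0],[0,0,0,0,0,0]]

```text
t: 9.53
tool_pos: [0.5752, -0.0908, 0.0172]
orientation: [0.0, 3.141, -0.0]
force: [-0.1, 0.1, -1.4]
opening: 0.0498
gripper_force: 35.0
```

arm_command:
  deltas:
    - [[0,0,0,0,0,0],[0,0,0,0,0,0],[0,0,0,0,0,0],[0,0,0,0,0,0],[0,0,2,0,0,0],[0,0,3.5,0,0,0],[0,0,4,0,0,0],[0,0,3,0,0,0],[0,0,0,0,0,0]]
  gripper: 0.5

```text
t: 10.28
tool_pos: [0.5794, -0.0919, 0.1506]
orientation: [0.001, 3.13, -0.005]
force: [0.9, -0.2, 1.8]
opening: 0.0698
gripper_force: 0.0
```

arm_command:
  deltas:
    - [[-0.8,3.5,0,0,0,-0.5],[-0.8,3.5,0,0,0,-0.5],[-0.8,3.5,0,0,0,-0.5],[-0.8,3.5,0,0,0,-0.5],[-0.8,3.5,0,0,0,-0.5],[-0.8,3.5,0,0,0,-0.5],[-0.8,3.5,0,0,0,-0.5],[-0.8,3.5,0,0,0,-0.5],[-0.8,3.5,0,0,0,-0.5],[-0.8,3.5,0,0,0,-0.5],[-0.8,3.5,0,0,0,0],[-0.4,3,0,0,0,0]]

```text
t: 11.28
tool_pos: [0.4818, 0.3265, 0.1419]
orientation: [-0.137, -3.139, -0.001]
force: [-0.7, -0.5, 0.3]
opening: 0.0699
gripper_force: 0.0
```

arm_command:
  deltas:
    - [[0,1,0,0,0,0],[0,0,0,0,0,0],[0,0,0,0,0,0],[0,0,0,0,0,0]]

```text
t: 11.62
tool_pos: [0.4833, 0.3328, 0.1417]
orientation: [-0.139, -3.138, 0.001]
force: [0.4, 0.2, 0.1]
opening: 0.0701
gripper_force: 0.0
```

arm_command:
  deltas:
    - [[0,0.1,-2.5,0,0,0],[0,0,-3.5,0,0,0],[0,0,-3,0,0,0],[0,0,-2,0,0,0],[0,0,-0.6,0,0,0],[0,0,0,0,0,0],[0,0,0,0,0,0]]

```text
t: 12.2
tool_pos: [0.4838, 0.3345, 0.027]
orientation: [0.14, 3.138, 0.0]
force: [0.2, 0.5, 0.2]
opening: 0.0698
gripper_force: 0.0
```

arm_command:
  deltas:
    - [[0,0,0,0,0,0],[0,0,0,0,0,0],[0,0,0,0,0,0],[0,0,0,0,0,0],[0,0,0,0,0,0],[0,0,0,0,0,0]]
  gripper: -1
  squeeze: 50

```text
t: 12.7
tool_pos: [0.4833, 0.3354, 0.0266]
orientation: [0.137, 3.138, 0.001]
force: [-0.1, -0.5, 3.7]
opening: 0.0392
gripper_force: 50.0
```

arm_command:
  deltas:
    - [[0,0,1,0,0,0],[0,0,2.5,0,0,0],[0,0,3.5,0,0,0],[0,0,3,0,0,0],[0.7,-2,2,0,0,-4],[1,-2.5,0,0,0,-6],[1,-2.5,0,0,0,-6],[1,-2.5,0,0,0,-6],[1,-2.5,0,0,0,-6],[1,-2.5,0,0,0,-6],[1,-2.5,0,0,0,-6],[1,-2.5,0,0,0,-6]]

```text
t: 13.7
tool_pos: [0.5596, 0.1389, 0.1457]
orientation: [-1.36, -2.831, 0.001]
force: [1.0, -1.0, -3.5]
opening: 0.0393
gripper_force: 50.0
```

arm_command:
  deltas:
    - [[1,-2.5,0,0,0,-6],[1,-2.5,0,0,0,-6],[1,-2.5,0,0,0,-6],[1,-2.5,0,0,0,-6],[1,-2.5,0,0,0,-6],[0.5,-1,0,0,0,-6],[0,0,0,0,0,-3],[0,0,0,0,0,0],[0,0,0,0,0,0],[0,0,0,0,0,0]]

```text
t: 14.53
tool_pos: [0.6144, 0.0057, 0.1457]
orientation: [-2.218, -2.223, 0.001]
force: [-1.6, 0.5, -3.5]
opening: 0.039
gripper_force: 50.0
```

Run:
```python
from h import *
s=monitor.read_state(); print(s['tool_pos'],s['orientation'],s['q'])
a,m=grab('scene','s6'); b,m=grab('wrist','w6')
cv2.imwrite('pics/w6b.png',cv2.resize(np.hstack([a[100:356,150:406],b[0:256,128:384]]),(800,400),interpolation=2))
```

```text
[0.6144311  0.00572918 0.1456907 ] [-2.21838262e+00 -2.22332140e+00  8.31853136e-04] [-7.41846852e-02  2.13148458e-01  1.53019482e+00  1.42522718e-04
  1.39922528e+00 -7.64329063e-02]
```

View pics/w6b.png

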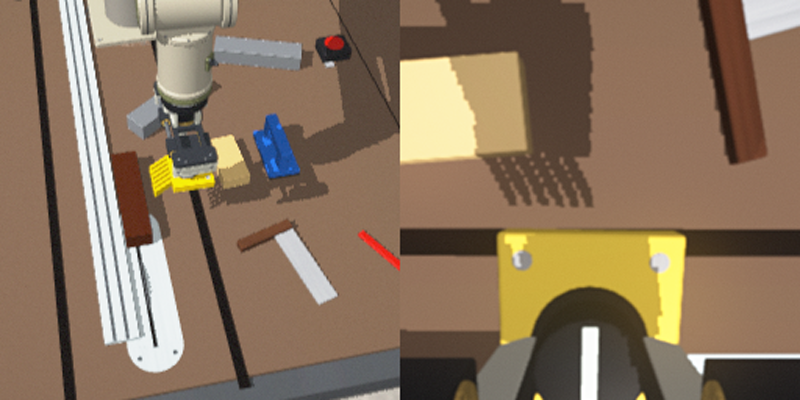

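Run:
```python
from h import *
m=eyes.camera_model('wrist');sc=eyes.camera_model('scene')
print(onz(m,[[128+97*.64,149],[128+285*.64,149]],.137))
S=lambda u,v:[u*.64+150,v*.64+100]
print(onz(sc,[S(110,157),S(135,152),S(152,235),S(130,245)],.04))
```

```text
[[0.57956981 0.05399261 0.137     ]
 [0.65239308 0.05414383 0.137     ]]
[[ 0.48445271 -0.11920053  0.04      ]
 [ 0.48158134 -0.06806908  0.04      ]
 [ 0.68115044 -0.0675935   0.04      ]
 [ 0.69429507 -0.11021708  0.04      ]]
```

arm_command:
  deltas:
    - [[-0.6,-0.3,-2.5,0,0,0],[0,0,-3,0,0,0],[0,0,-2.5,0,0,0],[0,0,-1.5,0,0,0],[0,0,-1,0,0,0],[0,0,0,0,0,0],[0,0,0,0,0,0],[0,0,0,0,0,0]]

```text
t: 15.3
tool_pos: [0.6102, 0.0023, 0.0427]
orientation: [2.22, 2.22, 0.003]
force: [-0.0, 0.1, -5.1]
opening: 0.0393
gripper_force: 50.0
```

arm_command:
  deltas:
    - [[-0.2,0.1,-0.6,0,0,0],[0,0,-0.5,0,0,0],[0,0,-0.3,0,0,0],[0,0,-0.1,0,0,0],[0,0,0,0,0,0],[0,0,0,0,0,0]]

```text
t: 15.8
tool_pos: [0.6071, 0.0033, 0.0262]
orientation: [2.222, 2.221, 0.0]
force: [-0.6, 0.6, -1.2]
opening: 0.0392
gripper_force: 50.0
```

Release, rise, back towards the push block (yaw back by 90°).

arm_command:
  deltas:
    - [[0,0,0,0,0,0],[0,0,0,0,0,0],[0,0,0,0,0,0],[0,0,0,0,0,0],[0,0,2,0,0,0],[0,0,3.5,0,0,0],[0,0,4,0,0,0],[0,0,2.5,0,0,0],[0,1,0,0,0,6],[0,1.5,0,0,0,6],[0,2,0,0,0,6],[0,2,0,0,0,6]]
  gripper: 0.5

```text
t: 16.8
tool_pos: [0.6072, 0.0685, 0.1465]
orientation: [1.706, 2.637, 0.001]
force: [0.7, -0.3, 0.3]
opening: 0.0698
gripper_force: 0.0
```

arm_command:
  deltas:
    - [[-0.8,1.5,0,0,0,6],[-0.8,1.5,0,0,0,6],[-0.8,1.5,0,0,0,6],[-0.8,1.5,0,0,0,6],[-0.8,1.5,0,0,0,6],[-0.8,1.5,0,0,0,6],[-0.8,1.5,0,0,0,6],[-0.8,1.5,0,0,0,6],[-0.8,1.5,0,0,0,6],[-0.8,1,0,0,0,6],[-0.8,0.8,0,0,0,5],[0,0,0,0,0,0]]

```text
t: 17.8
tool_pos: [0.5178, 0.2227, 0.1461]
orientation: [-0.019, -3.141, -0.001]
force: [0.6, -0.3, 0.0]
opening: 0.07
gripper_force: 0.0
```

arm_command:
  deltas:
    - [[0,0,0,0,0,0],[0,0,0,0,0,0],[0,0,0,0,0,0]]

```text
t: 18.05
tool_pos: [0.5195, 0.2206, 0.1461]
orientation: [0.033, 3.141, -0.0]
force: [0.4, 0.1, 1.0]
opening: 0.0698
gripper_force: 0.0
```

arm_command:
  deltas:
    - [[-0.6,-0.1,-2.5,0,0,0],[0,0,-3,0,0,0],[0,0,-3,0,0,0],[0,0,-2,0,0,0],[0,0,-0.6,0,0,0],[0,0,0,0,0,0],[0,0,0,0,0,0]]

```text
t: 18.63
tool_pos: [0.5137, 0.22, 0.0358]
orientation: [0.03, 3.141, 0.0]
force: [-0.7, -0.2, 0.3]
opening: 0.0696
gripper_force: 0.0
```

arm_command:
  deltas:
    - [[0,0,0,0,0,0],[0,0,0,0,0,0],[0,0,0,0,0,0],[0,0,0,0,0,0],[0,0,0,0,0,0],[0,0,0,0,0,0],[0,0,0,0,0,0]]
  gripper: -1
  squeeze: 40

```text
t: 19.22
tool_pos: [0.513, 0.2202, 0.0351]
orientation: [0.028, 3.141, 0.0]
force: [-0.4, 0.2, 0.2]
opening: 0.0277
gripper_force: 0.0
```

arm_command:
  deltas:
    - [[0,0,0,0,0,0],[0,0,0,0,0,0],[0,0,1,0,0,0],[0,0,2.5,0,0,0],[0,0,3.5,0,0,0],[0,0,3.5,0,0,0],[0.2,-2,2,0,0,0.5],[0.2,-3,0,0,0,0.5],[0.2,-3,0,0,0,0],[0.2,-3,0,0,0,0],[0.2,-3,0,0,0,0],[0.2,-3,0,0,0,0]]

```text
t: 20.22
tool_pos: [0.5245, 0.0489, 0.1603]
orientation: [-0.0, -3.141, -0.0]
force: [0.0, 0.2, -2.4]
opening: 0.0233
gripper_force: 39.8
```

arm_command:
  deltas:
    - [[0.2,-3,0,0,0,0],[0.2,-3,0,0,0,0],[0.2,-3,0,0,0,0],[0,-3,0,0,0,0],[0,-2,0,0,0,0],[0,0,0,0,0,0],[0,0,0,0,0,0],[0,0,0,0,0,0]]

```text
t: 20.88
tool_pos: [0.5307, -0.0893, 0.16]
orientation: [-0.001, -3.141, -0.001]
force: [-0.3, -0.8, -2.9]
opening: 0.0236
gripper_force: 39.8
```

Run:
```python
from h import *
s=monitor.read_state(); print(s['tool_pos'],s['orientation'],s['opening'])
a,m=grab('scene','s7'); b,m=grab('wrist','w7')
cv2.imwrite('pics/w7b.png',cv2.resize(np.hstack([a[100:356,150:406],b[0:256,128:384]]),(800,400),interpolation=2))
```

```text
[ 0.53069719 -0.08925387  0.15996457] [-1.17238688e-03 -3.14116095e+00 -1.00069745e-03] 0.023640495058796254
```

View pics/w7b.png

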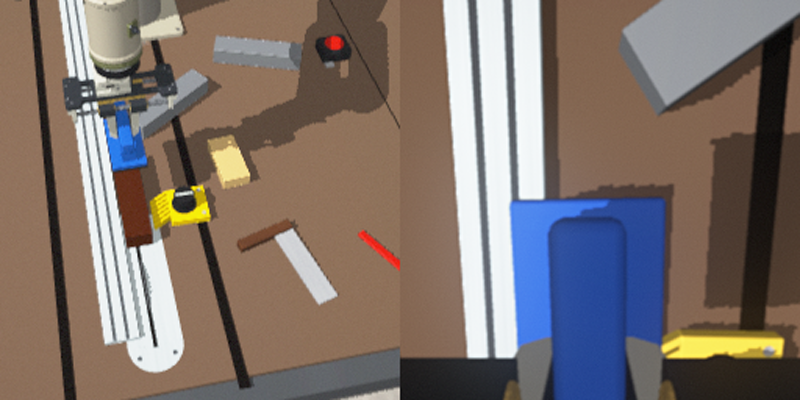

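Push block hangs square over the board's near half, and the featherboard's comb stands at the board's left side (scene half (160,205)). Lower it.

arm_command:
  deltas:
    - [[0,-0.2,-1.5,0,0,0],[0,0,-2.5,0,0,0],[0,0,-2,0,0,0],[0,0,-1,0,0,0],[0,0,-0.7,0,0,0],[0,0,0,0,0,0],[0,0,0,0,0,0],[0,0,0,0,0,0]]

```text
t: 21.65
tool_pos: [0.532, -0.0919, 0.0844]
orientation: [0.0, 3.14, -0.001]
force: [0.1, 0.0, -2.5]
opening: 0.0238
gripper_force: 39.8
```

arm_command:
  deltas:
    - [[0,0,-0.4,0,0,0],[0,0,-0.3,0,0,0],[0,0,-0.2,0,0,0],[0,0,0,0,0,0],[0,0,0,0,0,0]]

```text
t: 22.07
tool_pos: [0.5316, -0.0921, 0.0749]
orientation: [0.001, 3.14, -0.001]
force: [-1.5, 0.5, 5.2]
opening: 0.0235
gripper_force: 39.9
```

arm_command:
  deltas:
    - [[0,0,0,0,0,0],[0,0,0,0,0,0],[0,0,0,0,0,0],[0,0,0,0,0,0],[0,0,2,0,0,0],[0,0,3.5,0,0,0],[0,0,4,0,0,0],[0,0,4,0,0,0],[1,-3,1,0,0,0],[1,-3,0,0,0,0],[1,-3,0,0,0,0],[1,-3,0,0,0,0]]
  gripper: 0.5

```text
t: 23.07
tool_pos: [0.5716, -0.2131, 0.2196]
orientation: [-0.0, 3.14, -0.001]
force: [-0.0, 1.5, 0.5]
opening: 0.0698
gripper_force: 0.0
```

arm_command:
  deltas:
    - [[1,-3,0,0,0,0],[1,-3,0,0,0,0],[1,-3,0,0,0,0],[1,-3,0,0,0,0],[1,-3,0,0,0,0],[1,-3,0,0,0,0],[0,0,0,0,0,0],[0,0,0,0,0,0],[0,0,0,0,0,0]]

```text
t: 23.82
tool_pos: [0.6308, -0.3914, 0.2182]
orientation: [-0.001, -3.141, -0.002]
force: [0.5, 0.3, 0.7]
opening: 0.0696
gripper_force: 0.0
```

Run:
```python
from h import *
s=monitor.read_state(); print(s['tool_pos'],s['orientation'],s['opening'])
a,m2=grab('scene','s8'); b,m=grab('wrist','w8')
import pickle; pickle.dump(m,open('w8.pkl','wb'))
cv2.imwrite('pics/w8b.png',cv2.resize(np.hstack([cv2.resize(a[120:320,60:260],(256,256)),b[0:256,128:384]]),(800,400),interpolation=2))
```

```text
[ 0.6307885  -0.39138069  0.21824358] [-9.63338189e-04 -3.14082658e+00 -1.58589929e-03] 0.06959633483510821
```

View pics/w8b.png

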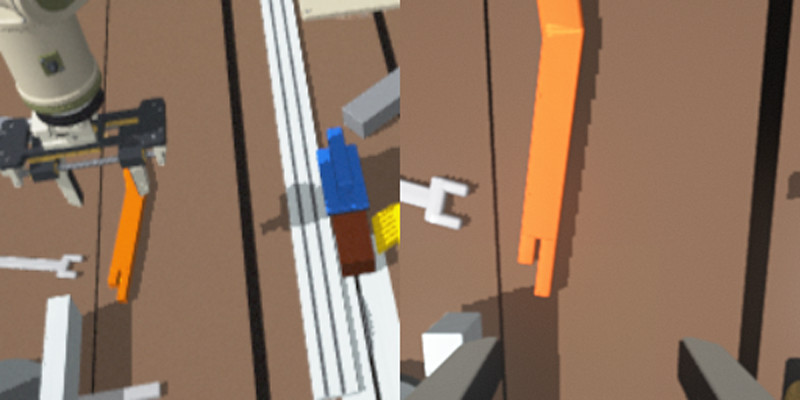

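Run:
```python
from h import *
import pickle; m=pickle.load(open('w8.pkl','rb'));sc=eyes.camera_model('scene')
W=lambda X,Y:[128+(X-400)*.64,Y*.64]
p=onz(m,[W(543,37),W(582,32),W(519,262),W(549,297),W(557,237)],.016);print(p.round(4))
im=cv2.imread('pics/w8.png');k,_=blobs(im,'orange');k=k[0][:,0,:];X=onz(m,k,.016);r=[]
for lo in np.arange(.46,.55,.01):
    s=X[abs(X[:,0]-lo)<.005]; r.append([lo,s[:,1].min(),s[:,1].max()])
r=np.array(r);print(r.round(4));mid=r[:,1:].mean(1);f=np.polyfit(r[:,0],mid,1);print('yaw',np.degrees(np.arctan(f[0])),[np.polyval(f,x) for x in (.5,.52,.54)])
print('nose',X[X[:,0].argmax()])
a=cv2.imread('pics/scene0.png');ks=blobs(a,'orange')[0][0][:,0,:]
n=ks[ks[:,1].argmax()];w=k[k[:,1].argmax()];print(tri(m,w[None],sc,n[None]))
```

```text
[[ 0.4584 -0.4252  0.016 ]
 [ 0.455  -0.3963  0.016 ]
 [ 0.6268 -0.4493  0.016 ]
 [ 0.6568 -0.425   0.016 ]
 [ 0.6061 -0.4173  0.016 ]]Traceback (most recent call last):
  File "<stdin>", line 5, in <module>
IndexError: list index out of range
```

Run:
```python
from h import *
import pickle; m=pickle.load(open('w8.pkl','rb'));sc=eyes.camera_model('scene')
RNG['orange']=((5,170,120),(20,255,255))
k=blobs(cv2.imread('pics/w8.png')[:230],'orange')[0][0][:,0,:];ks=blobs(cv2.imread('pics/scene0.png'),'orange')[0][0][:,0,:]
n=ks[ks[:,1].argmax()];w=k[k[:,1].argmax()];print(n,w,tri(m,w[None],sc,n[None]))
X=onz(m,k,.016);i=[]
mk=np.zeros((384,512),np.uint8);cv2.drawContours(mk,[k],-1,255,-1)
r=[]
for v in range(30,140,5):
    u=np.where(mk[v])[0]; r.append(onz(m,[[u.mean(),v]],.016)[0])
r=np.array(r);f=np.polyfit(r[:,0],r[:,1],1);print(r[[0,-1]],'yaw',np.degrees(np.arctan(f[0])),np.polyval(f,.536))
```

```text
[123 272] [218 190] (array([ 0.65955254, -0.43033298,  0.00164997]), np.float64(0.006668226902428331))
[[ 0.46499028 -0.41030611  0.016     ]
 [ 0.58508161 -0.42833229  0.016     ]] yaw -8.355579213109673 -0.42070126418237996
```

arm_command:
  deltas:
    - [[-2,-0.6,-2,0,0,-2],[-2,-0.6,-2,0,0,-2],[-2,-0.6,-2,0,0,-2],[-2,-0.6,-2,0,0,-2.3],[-1.5,-0.6,-2,0,0,0],[0,0,-3,0,0,0],[0,0,-3,0,0,0],[0,0,0,0,0,0],[0,0,0,0,0,0],[0,0,0,0,0,0]]
  gripper: 0.05

```text
t: 24.75
tool_pos: [0.5371, -0.4218, 0.0614]
orientation: [0.226, 3.131, -0.002]
force: [0.5, -0.5, 0.1]
opening: 0.0488
gripper_force: 0.0
```

arm_command:
  deltas:
    - [[-0.1,0.05,-2,0,0,0],[0,0,-2,0,0,0],[0,0,-1.2,0,0,0],[0,0,-0.5,0,0,0],[0,0,0,0,0,0],[0,0,0,0,0,0]]

```text
t: 25.25
tool_pos: [0.5357, -0.4218, 0.0033]
orientation: [0.228, 3.132, -0.001]
force: [0.1, 0.1, 1.0]
opening: 0.0491
gripper_force: 0.0
```

arm_command:
  deltas:
    - [[0,0,0,0,0,0],[0,0,0,0,0,0],[0,0,0,0,0,0],[0,0,0,0,0,0],[0,0,0,0,0,0],[0,0,0,0,0,0]]
  gripper: -1
  squeeze: 25

```text
t: 25.75
tool_pos: [0.5354, -0.4217, 0.0029]
orientation: [0.228, 3.132, -0.001]
force: [-0.6, 0.8, 5.9]
opening: 0.0298
gripper_force: 25.0
```

arm_command:
  deltas:
    - [[0,0,1,0,0,0],[0,0,2,0,0,0],[0,0,3,0,0,0],[0.5,1.5,2,0,0,1],[0.5,3,0,0,0,2],[0.5,3,0,0,0,2],[0.5,3,0,0,0,2],[0.5,3,0,0,0,1.3],[0.5,3,0,0,0,0],[0.5,1.9,0,0,0,0],[0,0,0,0,0,0],[0,0,0,0,0,0]]

```text
t: 26.75
tool_pos: [0.57, -0.2362, 0.0821]
orientation: [0.003, -3.141, -0.0]
force: [0.2, -1.0, -1.7]
opening: 0.0299
gripper_force: 25.0
```

arm_command:
  deltas:
    - [[0,0,0,0,0,0],[0,0,0,0,0,0]]

```text
t: 26.92
tool_pos: [0.5697, -0.2384, 0.0821]
orientation: [-0.002, -3.142, 0.001]
force: [-0.7, -0.0, -1.7]
opening: 0.0297
gripper_force: 25.0
```

arm_command:
  deltas:
    - [[0,0,-2,0,0,0],[0,0,-2.5,0,0,0],[0,0,-2,0,0,0],[0,0,-0.8,0,0,0],[0,0,-0.5,0,0,0],[0,0,0,0,0,0],[0,0,0,0,0,0],[0,0,0,0,0,0]]

```text
t: 27.58
tool_pos: [0.5708, -0.2382, 0.0052]
orientation: [0.002, 3.14, -0.002]
force: [-0.2, -0.2, -1.9]
opening: 0.0302
gripper_force: 25.0
```

Down 2 mm more, release to a small opening, rise and clear away for a look.

arm_command:
  deltas:
    - [[0,0,-0.2,0,0,0],[0,0,0,0,0,0]]

```text
t: 27.75
tool_pos: [0.5707, -0.2378, 0.0027]
orientation: [0.001, 3.14, -0.001]
force: [1.6, -0.1, 0.5]
opening: 0.0298
gripper_force: 25.0
```

arm_command:
  deltas:
    - [[0,0,0,0,0,0],[0,0,0,0,0,0],[0,0,0,0,0,0],[0,0,0,0,0,0],[0,0,1,0,0,0],[0,0,3,0,0,0],[0,0,4,0,0,0],[0,0,4,0,0,0],[0,0,4,0,0,0],[2.5,1.5,4,0,0,0],[4,1.5,0,0,0,0],[4,1.5,0,0,0,0]]
  gripper: 0

```text
t: 28.75
tool_pos: [0.6718, -0.1963, 0.2022]
orientation: [0.004, 3.133, -0.005]
force: [-0.0, -0.0, -0.3]
opening: 0.0464
gripper_force: 0.0
```

arm_command:
  deltas:
    - [[4,3,2,0,0,0],[2,3,2,0,0,0],[0,3,2,0,0,0],[0,0,2,0,0,0],[0,0,0,0,0,0],[0,0,0,0,0,0],[0,0,0,0,0,0],[0,0,0,0,0,0]]

```text
t: 29.42
tool_pos: [0.7191, -0.1131, 0.2694]
orientation: [-0.003, -3.139, -0.001]
force: [-0.5, -0.5, -0.3]
opening: 0.0468
gripper_force: 0.0
```

Run:
```python
from h import *
s=monitor.read_state(); print(s['t'],s['tool_pos'],s['orientation'],s['opening'])
b,m=grab('wrist','w9'); a,_=grab('scene','s9')
import pickle; pickle.dump(m,open('w9.pkl','wb'))
cv2.imwrite('pics/w9b.png',cv2.resize(b,(800,600),interpolation=2))
```

```text
29.4167 [ 0.71905437 -0.11305779  0.26938738] [-2.59789110e-03 -3.13911820e+00 -6.42573523e-04] 0.04679855825370893
```

View pics/w9b.png

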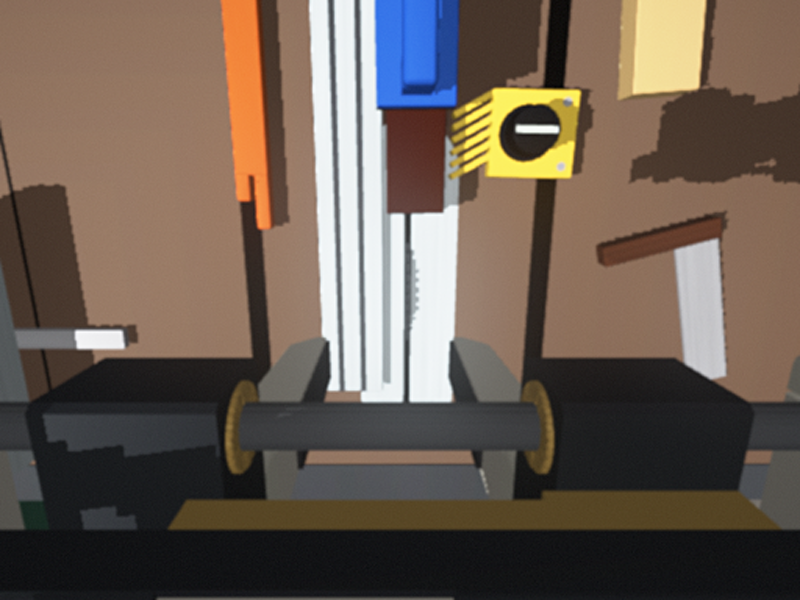

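The view shows board along the fence (far corners (388,211),(443,212)), block on it, comb tips at (452,105)-(455,175), stick at (250,150) right of the fence. Now numbers.

Run:
```python
from h import *
import pickle; m=pickle.load(open('w9.pkl','rb'))
P=lambda l,z: onz(m,np.array(l)*.64,z).round(4)
print('board far',P([(388,211),(443,212),(386,130)],.04))
print('board far floor R',P([(443,212)],.0))
print('block far',P([(377,107),(457,107)],.056),'bar',P([(402,85),(437,85)],.108))
print('tips',P([(452,110),(452,128),(449,150),(453,176)],.018),'fb',P([(494,88),(580,90),(572,178),(487,176)],.018))
print('tooth',P([(407,245),(408,330)],.003),'fence end',P([(333,390),(362,390)],.012),'fence R',P([(312,20),(321,200)],.012))
print('stick L',P([(257,5),(270,215)],.016),'R',P([(222,5),(236,185)],.016),'nose',P([(264,228)],.016))
```

```text
board far [[ 0.674  -0.1141  0.04  ]
 [ 0.6749 -0.0664  0.04  ]
 [ 0.6077 -0.1156  0.04  ]]
board far floor R [[ 0.677  -0.0616  0.    ]]
block far [[ 0.5925 -0.1226  0.056 ]
 [ 0.5926 -0.0594  0.056 ]] bar [[ 0.5871 -0.1044  0.108 ]
 [ 0.5871 -0.0808  0.108 ]]
tips [[ 0.5888 -0.0583  0.018 ]
 [ 0.6036 -0.0578  0.018 ]
 [ 0.622  -0.0599  0.018 ]
 [ 0.6442 -0.0556  0.018 ]] fb [[ 0.5712 -0.0228  0.018 ]
 [ 0.5729  0.0514  0.018 ]
 [ 0.6461  0.0515  0.018 ]
 [ 0.6443 -0.0251  0.018 ]]
tooth [[ 0.7081 -0.0959  0.003 ]
 [ 0.7942 -0.0941  0.003 ]] fence end [[ 0.8555 -0.1708  0.012 ]
 [ 0.8556 -0.1411  0.012 ]] fence R [[ 0.5168 -0.178   0.012 ]
 [ 0.6653 -0.1759  0.012 ]]
stick L [[ 0.5069 -0.2226  0.016 ]
 [ 0.6787 -0.2228  0.016 ]] R [[ 0.5068 -0.2516  0.016 ]
 [ 0.6518 -0.252   0.016 ]] nose [[ 0.6905 -0.2292  0.016 ]]
```

```bash
python3 -c "
from plant import ticket; print(ticket.close_job())"
```

```text
the job is handed in; nothing more can be done
None
```

The job is handed in, but no verdict came back. By my last camera measurements, the board is along the fence with its far end about 33 mm short of the blade, and the featherboard comb is 6–8 mm off its left side. The push block sits centred on the near half, the push stick lies parallel about 60 mm right of the fence bar, and nothing was seen to touch the blade, offcut or square.

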